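Serve the walnut from the nut carousel

TASK

In the pantry, slowly turn the wheel of the wooden nut carousel by its knob until the compartment with the walnut (the bigger nut) is squarely at the spout. Then lift the steel handle bar at the back to tip the carousel until the walnut rolls out into the ramekin, lower it back down fully level and let go. Leave the hazelnut in the carousel and do not touch either nut with the gripper.

Things in the scene. Friction and masses are not known exactly. Their poses are not given: they have to be found in the camera images.
- carousel: Wooden nut carousel; origin under its middle, on the shelf, on the wheel's vertical axis; its y axis points from the spout (at -y) to the handle (+y). Its stand is fixed to the shelf. The round tray on it tips; its rim is 204 mm across, top 115 mm above the shelf, open only at the spout, a short wooden chute whose lip is 138 mm from the wheel's axis.
- pivot (a point): Middle of the level hinge about which the tray with wheel, spout and handle tips, 70 mm above the shelf, 100 mm from the wheel's axis on the spout's side. Fixed to the stand. Its x axis is the hinge axis, its y axis points level from the spout towards the handle.
- cradle (a joint): Tipping angle of the tray about pivot (rad): 0 = level on its stand, grows as the handle is lifted, stop at 0.85. It weighs 1.1 kg, takes about 4 N of lift at the handle and sinks back when let go. A walnut at the spout rolls over the 1.5 mm sill at about 0.4 to 0.5 rad and drops into the ramekin within a second; 0.65 to 0.7 is ample.
- wheel (a joint): Angle of the wheel (rad), + = anticlockwise from above, -1.7 to 1.7, light friction (0.06 N m). White disc, 188 mm across, top 85 mm above the shelf, five equal open compartments between 26 mm high vanes. At 0 an empty one is centred on the spout, at +1.257 and -1.257 its neighbours; within 0.2 is square enough. Turn below 1 rad/s, or nuts may jump out.
- wheel_knob (a point): Centre of the wooden bar knob on the wheel's axis, 135 mm above the shelf; turns with the wheel (at wheel angle 0 its y is the carousel's y). The bar is 56 mm long along this point's y, 18 mm wide along x, 32 mm high (underside 119 mm above the shelf). Apart from the handle nothing near it stands higher than 115 mm.
- tip_handle (a point): Middle of the round steel handle bar behind the tray, 130 mm above the shelf when level, 265 mm from the hinge along +y of pivot and 60 mm above it. 12 mm diameter, 104 mm long along this point's x (parallel to the hinge), on a 10 mm rod at each end; 58 mm clear of the rim. It goes round the hinge as it lifts and can turn between pads that pinch it from above.
- walnut: The walnut, a brown ball of 32 mm diameter; origin at its centre. It starts in one of the two compartments next to the empty one at the spout, its centre about 60 mm from the wheel's axis.
- hazelnut: The hazelnut, a brown ball of 19 mm diameter; origin at its centre. It starts in the other of these two compartments.
- ramekin: White ceramic ramekin, loose, standing on the shelf under the spout; 96 mm across the rim, 46 mm high, wall 4 mm, floor 5 mm thick; origin at the centre of its underside.

How it is judged:
By the outcome, as a careful person would: the job done as asked, in the order asked, and still so for the second after the job is handed in, with the robot touching nothing.
It also fails if it takes over 64 s, if anything falls off the work surface, if the arm or the gripper's body presses on something with over 40 N, if the wrist force passes 120 N, or if a joint passes its speed limit or range.

ROBOT

A 6-joint arm with a two-finger parallel gripper is mounted at the origin on the work surface. World frame = base frame: x ahead of the robot, y to its left, z up, the work surface at z = 0. Lengths are in mm, angles in rad, forces in N, time in s.
With the tool pointing down it reaches from about 375 to 900 mm from the base axis. Payload 3.1 kg.
Tool frame: the origin (TCP) lies at the very end of the fingers, on their centre line; the grasp point (between the pads) lies 19 mm behind it; z points along the fingers, y is the line along which they close (so a half turn about z gives the same grasp; the last joint's range is limited). The gripper opens to 85 mm and grips with 20 to 120 N. Pads are 22 mm wide; open, the fingers measure 114 mm over their backs; the gripper's body (76 mm by 85 mm) begins 54 mm behind the grasp point. The pads swing forward as they close: fully open they stand 13 mm farther back than shut.
Start: joints at [1.119, 0.527, 1.433, -0, 1.181, -0.178], TCP at [168.954, 601.707, 231.31] pointing down, gripper open.
Joint ranges: [-3.08, 3.08], [-0.75, 2.2], [0.22, 2.44], [-1.43, 4.57], [0, 2.65], [-2.85, 2.85]. Speed limits (rad/s): [2.79, 2.79, 3.14, 3.14, 3.14, 3.14].

INTERFACE

Orientations are given as a rotation vector (axis times angle).
In Python, from station import state, eyes, job_done, finder gives the robot as it stands.
- The arm moves only by the shell command python3 -m creep 'ROWS' [OPENING] [FORCE]. ROWS is JSON, a list of rows, each an object of numbers: "tx", "ty", "tz": the shift along the tool's x, y, z in m; "turn": the turn about the tool's z in degrees. In form: [{"tx": .., "ty": .., "tz": .., "turn": ..}, ...]. A call has 1 to 5 rows; each row shifts and turns the commanded pose from where the row before left it, along the tool's axes as they then stand; what a row does not reach is not made up. A row lasts 1/12 s, in which the tool goes at most 41.7 mm and 7.16 degrees, less where a joint would pass 70% of its speed; a pose out of reach is approached as far as the arm can. A call with a gripper value outside its range is refused whole. OPENING is the finger opening in m, from 0 to 0.0854, set as the call begins (- or left out, the last holds). The fingers move at their own pace and stop on an object; FORCE is the grip in N (left out, the last holds). Time passes only in rows, so rows that do not move let the fingers close. It gives the time, the measured TCP pose, the force, the opening and the grip force at its end, in the units of the state.
- state(): the state, without advancing time (a new reading comes with each control period).
- eyes.grab_frame(name): name is "scene" or "top"; returns the picture (400x640x3 uint8, red, green, blue); there is no depth.
- eyes.camera_info(name): a dict with "camera_matrix" (3x3 intrinsics, pixels), "eye" and "attitude" of the camera in the world. Camera axes: x right, y down, z forward; pixel columns grow to the right and rows downward; lengths in mm; the calibration is good to about 2 mm. A picture is of the moment at which its call begins. camera_info takes no time and is no camera call.
- job_done(): hands the job in; it is judged then, once.
Trained networks look in the newest picture that a camera, given by its name, has taken for a name from the list of things; names that differ only in an ending like _2 or _b are one class to them, and where a whole thing is asked for, a point or a joint stands for the part that bears it (a point fixed in the world has none). Each returns a list of dicts, best first, with "confidence" (0 to 1); they miss things now and then, are a little off and sometimes report something else, mostly with a low value. They report only what shows in the picture. A call takes as long as a camera call.
- finder.recognise(target, camera): "xyz" ([x, y, z] in mm, in world coordinates, good to about 4 mm: the middle of the surface that is visible of it).
- finder.trace(target, camera): "region" (400x640 bool, what is visible of it).
The state is a dict: "clock": time; "q": joint angles; "joint_vel": joint speeds; "tau": joint torques, N m; "tcp_pos": TCP position; "tool_rot": TCP orientation; "ft_force": force on the tool from outside, world axes, zero at the start; "wrist_torque": the same for the moment, N m; "width": opening from 0.0 (shut) to 1.0 (fully open); "grasp_force": force on a finger pad.
Only numpy, scipy, OpenCV 4.12 (cv2) and the standard library are available. Lean on these libraries where they do the work, as an engineer would, in place of code of your own. Each camera call takes 0.05 s, during which the arm holds its last target. There are 200 camera calls.

## Working session

There is one attempt and no reset: what is moved stays moved. The work goes in short steps, Python scripts to look and compute and a shell command to move; the robot and the scene stay as the last step left them, time stands still between calls to the robot, and variables do not carry over. Pictures are saved under pics/ and viewed, at most 10 in all, crops included, and the job is handed in when it is done.

```bash
mkdir -p pics; ls; python3 - <<'E'
from station import state, eyes, finder
import cv2
print(state())
for c in ("scene","top"):
    im=eyes.grab_frame(c); cv2.imwrite(f"pics/{c}0.png",im[:,:,::-1])
    i=eyes.camera_info(c); print(c,i)
    for n in ("walnut","hazelnut","ramekin","wheel_knob","tip_handle","carousel"):
        print(n,[(d["confidence"],d["xyz"]) for d in finder.recognise(n,c)][:2])
E
```

```text
pics
{'clock': 0.0, 'q': array([ 1.11845436e+00,  5.28478979e-01,  1.43387181e+00,  8.81213531e-06,
        1.18141951e+00, -1.78507770e-01]), 'joint_vel': array([-0.00094074,  0.00059053, -0.00087322,  0.00094727, -0.00037003,
       -0.00099487]), 'tau': array([-9.39724632e-04, -4.42345047e+01, -1.78025919e+01, -3.27498692e-04,
        8.39429442e-03,  3.02074632e-06]), 'tcp_pos': array([168.67610164, 601.07577348, 230.33545375]), 'tool_rot': array([-0.42870682, -3.11151273,  0.00324721]), 'ft_force': array([ 0.21340112, -0.54904677,  0.10463987]), 'wrist_torque': array([-0.00946152,  0.05736761, -0.03435148]), 'grasp_force': 0.0, 'width': 1.0003609417589003}
scene {'camera_matrix': array([[439.36503364,   0.        , 327.37340917],
       [  0.        , 439.36503364, 201.93699671],
       [  0.        ,   0.        ,   1.        ]]), 'eye': array([ 838.6948075 , -343.00584073,  551.56136754]), 'attitude': array([-2.23283956, -0.7248822 ,  0.30742805])}
walnut [(0.7, [441.5, 7.7, 109.3])]
hazelnut []
ramekin [(0.6, [453.2, -147.3, 20.0])]
wheel_knob [(0.89, [506.3, 10.8, 89.5])]
tip_handle [(0.9, [508.9, 1.5, 98.7])]
carousel [(0.82, [520.1, -10.1, 86.6])]
top {'camera_matrix': array([[517.00059963,   0.        , 323.70132299],
       [  0.        , 517.00059963, 198.5688452 ],
       [  0.        ,   0.        ,   1.        ]]), 'eye': array([422.75660382,  31.32905144, 963.29543635]), 'attitude': array([-2.14973276,  2.16478566, -0.14783027])}
walnut [(0.54, [430.9, 12.6, 108.6])]
hazelnut []
ramekin [(0.72, [457.6, -159.9, 4.9])]
wheel_knob [(0.55, [494.5, 24.2, 85.4])]
tip_handle [(0.91, [492.4, 20.0, 84.4])]
carousel [(0.96, [496.7, 21.1, 82.4])]
```

View pics/top0.png

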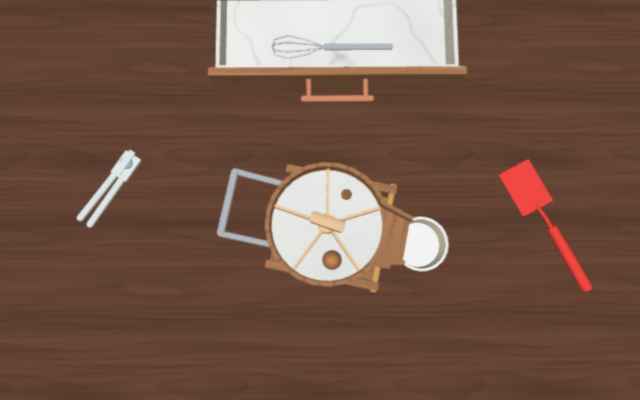

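View pics/scene0.png

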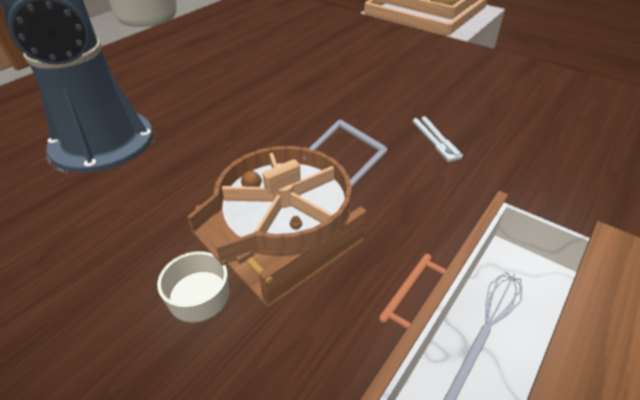

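The top view shows the knob at about (327,222), the walnut at (332,260), the hazelnut at (346,194), the handle bar from (236,170) to (220,235) and the ramekin at (424,244). Bringing the walnut to the spout (image right) takes about +1.257. I'll zoom in for a pose fit.

```bash
python3 - <<'E'
import cv2,numpy as np
t=cv2.imread("pics/top0.png")[150:300,205:405]; s=cv2.imread("pics/scene0.png")[110:260,190:390]
a=np.vstack([cv2.resize(i,None,fx=2,fy=2,interpolation=cv2.INTER_CUBIC) for i in (t,s)])
a=np.hstack([cv2.resize(t,None,fx=4,fy=4,interpolation=cv2.INTER_CUBIC)])
cv2.imwrite("pics/top_crop.png",a); cv2.imwrite("pics/sc_crop.png",cv2.resize(s,None,fx=4,fy=4,interpolation=cv2.INTER_CUBIC))
E
```

```text
(no output)
```

View pics/top_crop.png

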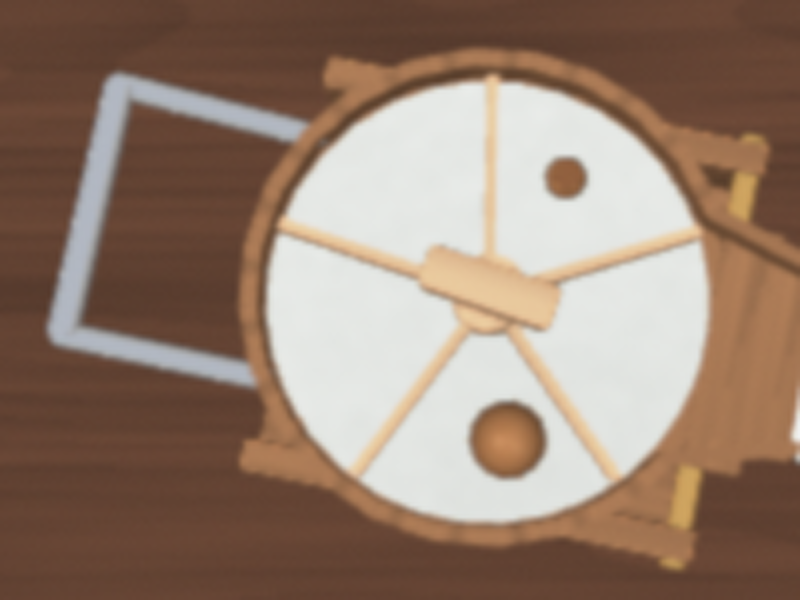

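View pics/sc_crop.png

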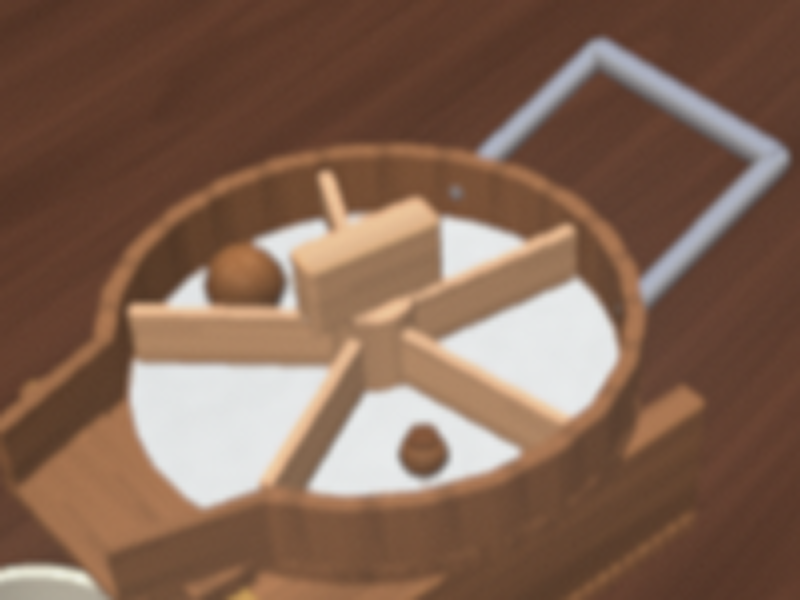

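```bash
cat > h.py <<'E'
import numpy as np
from scipy.optimize import least_squares
from scipy.spatial.transform import Rotation as R
from station import state, eyes
def proj(c,P):
    i=eyes.camera_info(c); Rc=R.from_rotvec(i["attitude"]).as_matrix()
    p=(np.atleast_2d(P)-i["eye"])@Rc; p=p@i["camera_matrix"].T
    return p[:,:2]/p[:,2:]
def carousel(p,L):
    c,s=np.cos(p[2]),np.sin(p[2])
    L=np.atleast_2d(L); return np.c_[p[0]+c*L[:,0]-s*L[:,1],p[1]+s*L[:,0]+c*L[:,1],L[:,2]]
def go(x,y,z,yaw):
    "tool shift (mm, current tool axes) and turn (deg) to TCP xyz with closing axis y along world yaw (mod pi)"
    st=state(); M=R.from_rotvec(st["tool_rot"]).as_matrix()
    d=M.T@(np.array([x,y,z])-st["tcp_pos"])
    cur=np.arctan2(M[1,1],M[0,1]); t=(yaw-cur+np.pi/2)%np.pi-np.pi/2
    print("shift",d.round(1),"turn(tool z)",round(np.degrees(-t),1),"toolx",M[:,0].round(3),"tooly",M[:,1].round(3),"toolz",M[:,2].round(3),"q6",st["q"][5].round(2),"t",round(st["clock"],2))
E
python3 - <<'E'
from h import *
full=lambda a,o:(np.array(a)+.5)/4-.5+np.array(o)
T=full([(119,83),(62,334),(489,288)],(205,150)); S=full([(600,50),(780,155),(367,238)],(190,110))
# handle ends left/right unknown order: top image upper = +x world
L=np.array([(49,165,130),(-49,165,130),(0,0,151)])
def f(p):
    W=carousel(p,L); return np.r_[proj("top",W)-T,proj("scene",W[[1,0,2]])-S].ravel()
def g(p):
    W=carousel(p,L); return np.r_[proj("top",W)-T,proj("scene",W)-S].ravel()
for k in (f,g):
    r=least_squares(k,[500,20,0.2]); print(r.x,r.cost,r.fun.round(1))
p=r.x
K=full([(432,248),(558,290),(545,328),(422,287)],(205,150))
q=least_squares(lambda w:(proj("top",carousel([p[0],p[1],w[0]],[(9,28,151),(9,-28,151),(-9,-28,151),(-9,28,151)]))-K).ravel(),[p[2]])
print("knob yaw",q.x,q.fun.round(1)); 
print("handle",carousel(p,(0,165,130)),"knob",carousel(p,(0,0,135)))
go(p[0],p[1],200,p[2]); 
E
```

```text
[ 4.94690968e+02  2.10568855e+01 -2.05730208e-01] 11.13673919368197 [-1.   1.7 -0.1 -2.3 -0.2 -1.5  0.4  1.4 -2.5  0.4 -0.3 -1.5]
[ 4.84150145e+02  2.44521830e+01 -2.88895488e-01] 2519.6760120929375 [  1.4   0.6  -2.5  -4.6  -2.3   5.2  42.2  28.3 -41.5 -25.1  -4.3  -5.3]
knob yaw [-0.32610432] [-3.2  4.2 -0.9  4.9 -1.2  6.2 -4.3  5.3]
handle [[531.1575991  182.61443921 130.        ]] knob [[484.15014536  24.45218299 135.        ]]
shift [-459.6 -470.5   31.3] turn(tool z) -89.1 toolx [-0.963  0.27  -0.   ] tooly [0.27  0.963 0.   ] toolz [ 0.  0. -1.] q6 -0.18 t 0.7
```

```bash

A='{"tx":-0.0235,"ty":-0.0235}'
python3 -m creep '[{"tx":-0.0235,"ty":-0.0235},{"tx":-0.0235,"ty":-0.0235},{"tx":-0.0235,"ty":-0.0235},{"tx":-0.0235,"ty":-0.0235},{"tx":-0.0235,"ty":-0.0235}]' 0.05 >/dev/null
python3 -m creep '[{"tx":-0.0235,"ty":-0.0235},{"tx":-0.0235,"ty":-0.0235},{"tx":-0.0235,"ty":-0.0235},{"tx":-0.0235,"ty":-0.0235},{"tx":-0.0235,"ty":-0.0235}]'
python3 -m creep '[{"tx":-0.0235,"ty":-0.0235},{"tx":-0.0235,"ty":-0.0235},{"tx":-0.0235,"ty":-0.0235},{"tx":-0.0235,"ty":-0.0235},{"tx":-0.0235,"ty":-0.0235}]' >/dev/null
python3 -m creep '[{"tx":-0.0235,"ty":-0.0235},{"tx":-0.0235,"ty":-0.0235},{"tx":-0.0235,"ty":-0.0235},{"tx":-0.0235,"ty":-0.0235},{"tx":-0.0235,"ty":-0.0235}]'
python3 -m creep '[{"turn":7},{"turn":7},{"turn":7},{"turn":7},{"turn":7}]' >/dev/null
python3 -m creep '[{"turn":7},{"turn":7},{"turn":7},{"turn":7},{"turn":7}]'
python3 -m creep '[{"turn":7},{"turn":7},{"turn":7},{},{}]'
python3 - <<'E'
from h import *
full=lambda a,o:(np.array(a)+.5)/4-.5+np.array(o)
K=full([(432,248),(558,290),(545,328),(422,287)],(205,150))
q=least_squares(lambda w:(proj("top",carousel(w,[(9,28,151),(9,-28,151),(-9,-28,151),(-9,28,151)]))-K).ravel(),[495,21,-.2])
print("knob",q.x,q.fun.round(1)); 
S=full([(295,262),(312,278),(438,217),(418,200)],(190,110))
q2=least_squares(lambda w:(proj("scene",carousel(w,[(-9,-28,151),(9,-28,151),(9,28,151),(-9,28,151)]))-S).ravel(),[495,21,-.2]); print(q2.x,q2.fun.round(1))
print(state()["q"]); go(494.7,21.1,170,-.25)
E
```

```text
knob [ 4.92282140e+02  2.06316275e+01 -3.26675504e-01] [-0.8 -0.9  1.5 -0.3  1.2  1.  -1.9  0.1]
[ 4.97294763e+02  1.86098721e+01 -2.58277568e-01] [-1.8 -1.2  1.   1.2  1.5  0.7 -0.7 -0.9]
[ 1.11850134e+00  5.27409742e-01  1.43267990e+00 -9.75520776e-06
  1.18138722e+00 -1.78445047e-01]
shift [-470.6 -470.9   61.3] turn(tool z) 88.6 toolx [-0.963  0.27  -0.   ] tooly [0.27  0.963 0.   ] toolz [ 0.  0. -1.] q6 -0.18 t 0.7invalid input
invalid input
invalid input
invalid input
invalid input
invalid input
invalid input
```

The rows probably need all four keys.

```bash

python3 -m creep '[{"tx":-0.0235,"ty":-0.0235,"tz":0,"turn":0},{"tx":-0.0235,"ty":-0.0235,"tz":0,"turn":0},{"tx":-0.0235,"ty":-0.0235,"tz":0,"turn":0},{"tx":-0.0235,"ty":-0.0235,"tz":0,"turn":0},{"tx":-0.0235,"ty":-0.0235,"tz":0,"turn":0}]' 0.05
```

```text
clock: 1.12
tcp_pos: [250.8, 455.6, 231.5]
tool_rot: [0.428, 3.112, 0.001]
ft_force: [0.3, -0.4, -0.3]
width: 0.582
grasp_force: 0.0
```

```bash

python3 -m creep '[{"tx":-0.0235,"ty":-0.0235,"tz":0,"turn":0},{"tx":-0.0235,"ty":-0.0235,"tz":0,"turn":0},{"tx":-0.0235,"ty":-0.0235,"tz":0,"turn":0},{"tx":-0.0235,"ty":-0.0235,"tz":0,"turn":0},{"tx":-0.0235,"ty":-0.0235,"tz":0,"turn":0}]' >/dev/null
python3 -m creep '[{"tx":-0.0235,"ty":-0.0235,"tz":0,"turn":0},{"tx":-0.0235,"ty":-0.0235,"tz":0,"turn":0},{"tx":-0.0235,"ty":-0.0235,"tz":0,"turn":0},{"tx":-0.0235,"ty":-0.0235,"tz":0,"turn":0},{"tx":-0.0235,"ty":-0.0235,"tz":0,"turn":0}]' >/dev/null
python3 -m creep '[{"tx":-0.0235,"ty":-0.0235,"tz":0,"turn":0},{"tx":-0.0235,"ty":-0.0235,"tz":0,"turn":0},{"tx":-0.0235,"ty":-0.0235,"tz":0,"turn":0},{"tx":-0.0235,"ty":-0.0235,"tz":0,"turn":0},{"tx":-0.0235,"ty":-0.0235,"tz":0,"turn":0}]'
python3 -m creep '[{"tx":0,"ty":0,"tz":0,"turn":7},{"tx":0,"ty":0,"tz":0,"turn":7},{"tx":0,"ty":0,"tz":0,"turn":7},{"tx":0,"ty":0,"tz":0,"turn":7},{"tx":0,"ty":0,"tz":0,"turn":7}]' >/dev/null
python3 -m creep '[{"tx":0,"ty":0,"tz":0,"turn":7},{"tx":0,"ty":0,"tz":0,"turn":7},{"tx":0,"ty":0,"tz":0,"turn":7},{"tx":0,"ty":0,"tz":0,"turn":7},{"tx":0,"ty":0,"tz":0,"turn":7}]' >/dev/null
python3 -m creep '[{"tx":0,"ty":0,"tz":0,"turn":7},{"tx":0,"ty":0,"tz":0,"turn":7},{"tx":0,"ty":0,"tz":0,"turn":6},{"tx":0,"ty":0,"tz":0,"turn":0},{"tx":0,"ty":0,"tz":0,"turn":0}]'
python3 - <<'E'
from h import *
import cv2
print(state()["q"]); go(494.7,21.1,170,-.29)
im=[eyes.grab_frame(c)[y:y+150,x:x+200,::-1] for c,y,x in (("top",150,205),("scene",110,190))]
cv2.imwrite("pics/b.png",cv2.resize(np.vstack(im),None,fx=2,fy=2))
E
```

```text
clock: 2.37
tcp_pos: [495.1, 20.5, 231.6]
tool_rot: [0.429, 3.112, 0.0]
ft_force: [0.6, 0.9, -0.4]
width: 0.587
grasp_force: 0.0
clock: 3.62
tcp_pos: [494.4, 22.1, 231.4]
tool_rot: [2.501, 1.901, 0.0]
ft_force: [1.1, 0.3, 0.1]
width: 0.583
grasp_force: 0.0
[-1.81458136e-01  3.53146897e-01  1.75237268e+00 -9.58405903e-06
  1.03580007e+00  8.95815223e-02]
shift [-0.9  0.5 61.4] turn(tool z) 1.1 toolx [0.268 0.963 0.   ] tooly [ 0.963 -0.268  0.   ] toolz [ 0. -0. -1.] q6 0.09 t 3.62
```

View pics/b.png

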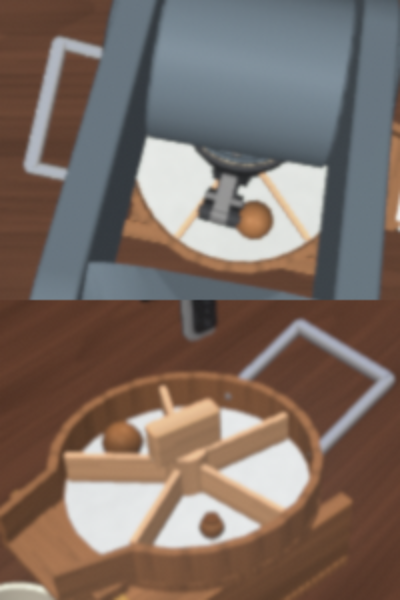

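The scene half of the picture shows the open fingers above the knob and the nuts undisturbed. I'll descend and grip gently.

```bash

python3 -m creep '[{"tx":0,"ty":0,"tz":0.03,"turn":0},{"tx":0,"ty":0,"tz":0.03,"turn":0},{"tx":0,"ty":0,"tz":0.02,"turn":0},{"tx":0,"ty":0,"tz":0.016,"turn":0},{"tx":0,"ty":0,"tz":0.01,"turn":0}]'
python3 -m creep '[{"tx":0,"ty":0,"tz":0,"turn":0},{"tx":0,"ty":0,"tz":0,"turn":0},{"tx":0,"ty":0,"tz":0,"turn":0},{"tx":0,"ty":0,"tz":0,"turn":0},{"tx":0,"ty":0,"tz":0,"turn":0}]' 0.0 25
python3 -m creep '[{"tx":0,"ty":0,"tz":0,"turn":0},{"tx":0,"ty":0,"tz":0,"turn":0}]'
python3 - <<'E'
from h import *
import cv2
s=state();print(s["tcp_pos"],s["ft_force"],s["wrist_torque"],s["width"])
im=eyes.grab_frame("scene")[50:260,190:390,::-1]
cv2.imwrite("pics/c.png",cv2.resize(im,None,fx=2.5,fy=2.5))
E
```

```text
clock: 4.13
tcp_pos: [493.4, 22.3, 123.5]
tool_rot: [-2.501, -1.898, 0.003]
ft_force: [-0.5, -0.8, 0.0]
width: 0.584
grasp_force: 0.0
clock: 4.55
tcp_pos: [495.5, 21.9, 125.8]
tool_rot: [2.502, 1.896, 0.003]
ft_force: [2.3, -0.3, -4.9]
width: 0.206
grasp_force: 25.4
clock: 4.72
tcp_pos: [495.4, 21.9, 125.8]
tool_rot: [2.502, 1.896, 0.003]
ft_force: [2.8, -0.8, -3.5]
width: 0.208
grasp_force: 25.5
[495.44345207  21.85699204 125.83218295] [ 2.75476455 -0.7669578  -3.48879502] [-0.12332756 -0.34639804  0.01588097] 0.2075752810581676
```

View pics/c.png

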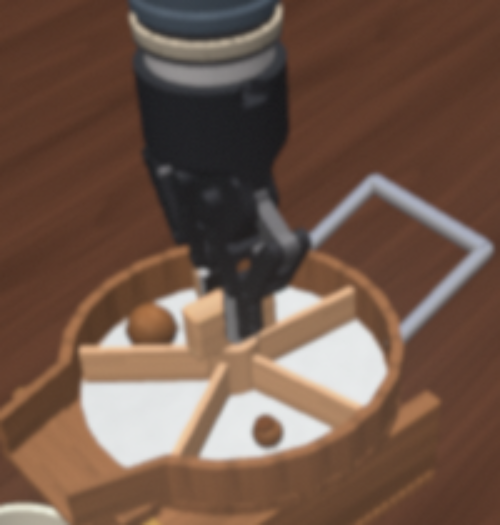

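Knob gripped (17.7 mm), and both nuts are still in place. I'll turn slowly anticlockwise: -75° about tool z at 3°/row.

```bash

python3 -m creep '[{"tx":0,"ty":0,"tz":0,"turn":-1},{"tx":0,"ty":0,"tz":0,"turn":-2},{"tx":0,"ty":0,"tz":0,"turn":-3},{"tx":0,"ty":0,"tz":0,"turn":-3},{"tx":0,"ty":0,"tz":0,"turn":-3}]'
python3 -m creep '[{"tx":0,"ty":0,"tz":0,"turn":-3},{"tx":0,"ty":0,"tz":0,"turn":-3},{"tx":0,"ty":0,"tz":0,"turn":-3},{"tx":0,"ty":0,"tz":0,"turn":-3},{"tx":0,"ty":0,"tz":0,"turn":-3}]'
python3 -m creep '[{"tx":0,"ty":0,"tz":0,"turn":-3},{"tx":0,"ty":0,"tz":0,"turn":-3},{"tx":0,"ty":0,"tz":0,"turn":-3},{"tx":0,"ty":0,"tz":0,"turn":-3},{"tx":0,"ty":0,"tz":0,"turn":-3}]' >/dev/null
python3 -m creep '[{"tx":0,"ty":0,"tz":0,"turn":-3},{"tx":0,"ty":0,"tz":0,"turn":-3},{"tx":0,"ty":0,"tz":0,"turn":-3},{"tx":0,"ty":0,"tz":0,"turn":-3},{"tx":0,"ty":0,"tz":0,"turn":-3}]' >/dev/null
python3 -m creep '[{"tx":0,"ty":0,"tz":0,"turn":-3},{"tx":0,"ty":0,"tz":0,"turn":-3},{"tx":0,"ty":0,"tz":0,"turn":-3},{"tx":0,"ty":0,"tz":0,"turn":-3},{"tx":0,"ty":0,"tz":0,"turn":-3}]' >/dev/null
python3 -m creep '[{"tx":0,"ty":0,"tz":0,"turn":-2},{"tx":0,"ty":0,"tz":0,"turn":-1},{"tx":0,"ty":0,"tz":0,"turn":0},{"tx":0,"ty":0,"tz":0,"turn":0},{"tx":0,"ty":0,"tz":0,"turn":0}]'
python3 - <<'E'
from h import *
import cv2
print(state()["q"],state()["wrist_torque"]); go(495,21,130,-.27+1.257)
im=eyes.grab_frame("scene")[50:260,190:390,::-1]
cv2.imwrite("pics/d.png",cv2.resize(im,None,fx=2.5,fy=2.5))
E
```

```text
clock: 5.18
tcp_pos: [495.1, 21.9, 125.8]
tool_rot: [2.287, 2.151, 0.002]
ft_force: [2.3, -0.9, -2.0]
width: 0.204
grasp_force: 25.9
clock: 5.6
tcp_pos: [494.7, 21.9, 125.8]
tool_rot: [1.987, 2.432, 0.0]
ft_force: [2.6, -0.9, -1.1]
width: 0.205
grasp_force: 26.0
clock: 7.27
tcp_pos: [493.6, 21.2, 125.8]
tool_rot: [-0.828, -3.03, 0.003]
ft_force: [-0.8, -5.3, 1.0]
width: 0.2
grasp_force: 26.1
[-0.18248927  0.52138926  1.85513474 -0.002782    0.76604251 -1.21771862] [-0.64861242 -0.04482234  0.05458056]
shift [-1.3  0.5 -4.2] turn(tool z) 2.9 toolx [-0.861  0.509  0.   ] tooly [ 0.509  0.861 -0.002] toolz [-0.001 -0.002 -1.   ] q6 -1.22 t 7.27
```

View pics/d.png

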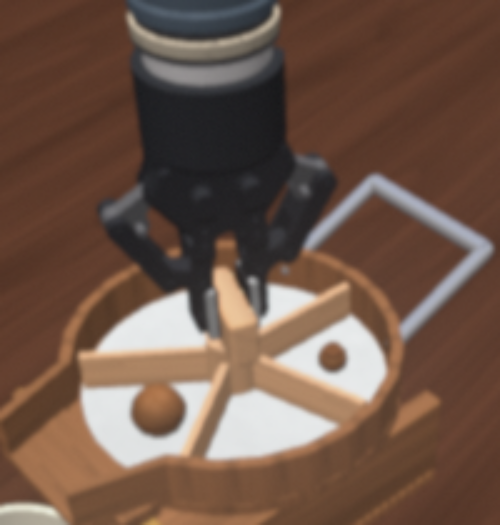

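The walnut's compartment is now at the spout, with the walnut at (157,408) in the crop and the hazelnut well back at (332,357). Release and lift off.

```bash

python3 -m creep '[{"tx":0,"ty":0,"tz":0,"turn":0},{"tx":0,"ty":0,"tz":0,"turn":0},{"tx":0,"ty":0,"tz":0,"turn":0},{"tx":0,"ty":0,"tz":0,"turn":0}]' 0.035 25
python3 -m creep '[{"tx":0,"ty":0,"tz":-0.01,"turn":0},{"tx":0,"ty":0,"tz":-0.02,"turn":0},{"tx":0,"ty":0,"tz":-0.025,"turn":0},{"tx":0,"ty":0,"tz":-0.025,"turn":0},{"tx":0,"ty":0,"tz":-0.02,"turn":0}]'
python3 -m creep '[{"tx":0,"ty":0,"tz":0,"turn":-6},{"tx":0,"ty":0,"tz":0,"turn":-6},{"tx":0,"ty":0,"tz":0,"turn":-6.8},{"tx":0,"ty":0,"tz":0,"turn":0},{"tx":0,"ty":0,"tz":0,"turn":0}]'
python3 - <<'E'
from h import *
go(528.4,182.6,111,-.206+np.pi/2); print(state()["q"])
E
```

```text
clock: 7.65
tcp_pos: [494.0, 22.4, 125.4]
tool_rot: [-0.83, -3.029, -0.0]
ft_force: [0.7, 0.7, 0.6]
width: 0.409
grasp_force: 0.0
clock: 8.07
tcp_pos: [494.4, 22.4, 226.9]
tool_rot: [0.83, 3.029, 0.0]
ft_force: [0.5, 0.2, 0.2]
width: 0.41
grasp_force: 0.0
clock: 8.48
tcp_pos: [494.1, 22.4, 225.3]
tool_rot: [-0.329, -3.124, -0.0]
ft_force: [0.9, -0.5, -0.6]
width: 0.407
grasp_force: 0.0
shift [ -0.2 163.8 114.3] turn(tool z) -0.2 toolx [-0.978  0.209  0.   ] tooly [0.209 0.978 0.   ] toolz [-0.  0. -1.] q6 -1.54 t 8.48
[-1.81180851e-01  3.61583264e-01  1.75990811e+00  1.57903570e-04
  1.02058927e+00 -1.54195155e+00]
```

```bash

python3 -m creep '[{"tx":0,"ty":0.034,"tz":0,"turn":0},{"tx":0,"ty":0.035,"tz":0,"turn":0},{"tx":0,"ty":0.035,"tz":0,"turn":0},{"tx":0,"ty":0.035,"tz":0,"turn":0},{"tx":0,"ty":0.025,"tz":0,"turn":0}]' 0.045
python3 -m creep '[{"tx":0,"ty":0,"tz":0.025,"turn":0},{"tx":0,"ty":0,"tz":0.025,"turn":0},{"tx":0,"ty":0,"tz":0.02,"turn":0},{"tx":0,"ty":0,"tz":0,"turn":0}]'
python3 - <<'E'
from h import *
import cv2
go(528.4,182.6,111,-.206+np.pi/2)
a=eyes.grab_frame("scene")[60:270,190:430,::-1];b=eyes.grab_frame("top")[140:290,180:420,::-1]
cv2.imwrite("pics/e.png",cv2.resize(np.vstack([a,b]),None,fx=1.6,fy=1.6))
E
```

```text
clock: 8.9
tcp_pos: [528.3, 185.3, 225.1]
tool_rot: [-0.328, -3.124, -0.001]
ft_force: [0.7, -0.5, -0.2]
width: 0.528
grasp_force: 0.0
clock: 9.23
tcp_pos: [524.8, 182.6, 151.3]
tool_rot: [-0.327, -3.115, 0.003]
ft_force: [-0.2, -1.0, -0.3]
width: 0.531
grasp_force: 0.0
shift [-3.9  0.9 40.2] turn(tool z) -0.2 toolx [-0.978  0.208  0.009] tooly [ 0.208  0.978 -0.003] toolz [-0.009 -0.001 -1.   ] q6 -1.23 t 9.23
```

View pics/e.png

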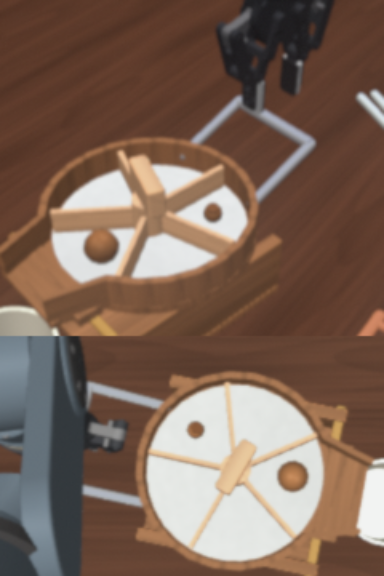

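The fingers straddle the bar in the scene view, and the walnut compartment is centred on the spout to within a few degrees. Descend and pinch.

```bash

python3 -m creep '[{"tx":-0.002,"ty":0.001,"tz":0.012,"turn":0},{"tx":-0.002,"ty":0,"tz":0.012,"turn":0},{"tx":0,"ty":0,"tz":0.012,"turn":0},{"tx":0,"ty":0,"tz":0.005,"turn":0},{"tx":0,"ty":0,"tz":0,"turn":0}]'
python3 -m creep '[{"tx":0,"ty":0,"tz":0,"turn":0},{"tx":0,"ty":0,"tz":0,"turn":0},{"tx":0,"ty":0,"tz":0,"turn":0},{"tx":0,"ty":0,"tz":0,"turn":0},{"tx":0,"ty":0,"tz":0,"turn":0}]' 0.0 30
python3 -m creep '[{"tx":0,"ty":0,"tz":0,"turn":0},{"tx":0,"ty":0,"tz":0,"turn":0}]'
python3 - <<'E'
from h import *
go(528.4,182.6,111,-.206+np.pi/2)
# lift steps: handle displacement along +y carousel and z per cradle angle
a0=np.arctan2(60,265);r=np.hypot(265,60)
for th in np.linspace(0,.68,18): print(round(th,2),np.round([r*np.cos(a0+th)-265,r*np.sin(a0+th)-60],1))
E
```

```text
clock: 9.75
tcp_pos: [531.6, 182.4, 113.0]
tool_rot: [-0.326, -3.122, 0.001]
ft_force: [-0.7, 0.2, -0.3]
width: 0.526
grasp_force: 0.0
clock: 10.17
tcp_pos: [532.4, 181.1, 115.0]
tool_rot: [0.323, 3.124, -0.005]
ft_force: [-0.4, -5.8, 1.2]
width: 0.127
grasp_force: 29.2
clock: 10.33
tcp_pos: [532.4, 181.1, 115.0]
tool_rot: [0.324, 3.124, -0.004]
ft_force: [0.4, -5.1, 1.4]
width: 0.124
grasp_force: 29.2
shift [4.2 0.6 4. ] turn(tool z) -0.0 toolx [-0.979  0.205 -0.001] tooly [ 0.205  0.979 -0.003] toolz [ 0.    -0.003 -1.   ] q6 -1.23 t 10.33
0.0 [0. 0.]
0.04 [-2.6 10.5]
0.08 [-5.6 21. ]
0.12 [-9.1 31.3]
0.16 [-12.9  41.5]
0.2 [-17.2  51.5]
0.24 [-21.9  61.3]
0.28 [-26.9  70.9]
0.32 [-32.3  80.3]
0.36 [-38.1  89.5]
0.4 [-44.3  98.5]
0.44 [-50.8 107.2]
0.48 [-57.7 115.6]
0.52 [-64.8 123.7]
0.56 [-72.3 131.6]
0.6 [-80.2 139.2]
0.64 [-88.3 146.4]
0.68 [-96.7 153.3]
```

Bar pinched. Lift along the arc.

```bash

python3 -m creep '[{"tx":0,"ty":-0.0026,"tz":-0.0105,"turn":0},{"tx":0,"ty":-0.003,"tz":-0.0105,"turn":0},{"tx":0,"ty":-0.0035,"tz":-0.0103,"turn":0},{"tx":0,"ty":-0.0038,"tz":-0.0102,"turn":0},{"tx":0,"ty":0,"tz":0,"turn":0}]'
python3 -m creep '[{"tx":0,"ty":0,"tz":0,"turn":0}]'
python3 - <<'E'
from h import *
go(532.4,181.1,115,-.206+np.pi/2); print(state()["wrist_torque"])
E
```

```text
clock: 10.75
tcp_pos: [529.6, 168.4, 157.5]
tool_rot: [0.325, 3.124, -0.003]
ft_force: [1.5, -5.3, -5.7]
width: 0.123
grasp_force: 29.3
clock: 10.83
tcp_pos: [529.7, 168.7, 156.7]
tool_rot: [0.325, 3.124, -0.003]
ft_force: [2.2, -4.5, -6.6]
width: 0.127
grasp_force: 29.3
shift [-0.1 12.7 41.6] turn(tool z) -0.1 toolx [-0.979  0.206 -0.001] tooly [ 0.206  0.979 -0.002] toolz [ 0.001 -0.002 -1.   ] q6 -1.25 t 10.83
[-0.65558553 -0.27355059 -0.07645618]
```

Lifting as expected (about 6 N). Continue to ~0.68.

```bash

python3 -m creep '[{"tx":0,"ty":-0.0043,"tz":-0.010,"turn":0},{"tx":0,"ty":-0.0047,"tz":-0.0098,"turn":0},{"tx":0,"ty":-0.005,"tz":-0.0096,"turn":0},{"tx":0,"ty":-0.0054,"tz":-0.0094,"turn":0},{"tx":0,"ty":-0.0058,"tz":-0.0092,"turn":0}]'
python3 -m creep '[{"tx":0,"ty":-0.0062,"tz":-0.009,"turn":0},{"tx":0,"ty":-0.0065,"tz":-0.0087,"turn":0},{"tx":0,"ty":-0.0069,"tz":-0.0084,"turn":0},{"tx":0,"ty":-0.0071,"tz":-0.0081,"turn":0},{"tx":0,"ty":0,"tz":0,"turn":0}]'
python3 -m creep '[{"tx":0,"ty":-0.0075,"tz":-0.0079,"turn":0},{"tx":0,"ty":-0.0079,"tz":-0.0076,"turn":0},{"tx":0,"ty":-0.0081,"tz":-0.0072,"turn":0},{"tx":0,"ty":-0.0084,"tz":-0.0069,"turn":0},{"tx":0,"ty":0,"tz":0,"turn":0}]'
python3 -m creep '[{"tx":0,"ty":0,"tz":0,"turn":0},{"tx":0,"ty":0,"tz":0,"turn":0},{"tx":0,"ty":0,"tz":0,"turn":0},{"tx":0,"ty":0,"tz":0,"turn":0},{"tx":0,"ty":0,"tz":0,"turn":0}]' >/dev/null
python3 -m creep '[{"tx":0,"ty":0,"tz":0,"turn":0},{"tx":0,"ty":0,"tz":0,"turn":0},{"tx":0,"ty":0,"tz":0,"turn":0},{"tx":0,"ty":0,"tz":0,"turn":0},{"tx":0,"ty":0,"tz":0,"turn":0}]'
python3 - <<'E'
from h import *
import cv2
from station import finder
go(532.4,181.1,115,-.206+np.pi/2)
a=eyes.grab_frame("scene")[:,100:440,::-1]
print([finder.recognise(n,"scene")[:2] for n in ("walnut","hazelnut","ramekin")])
cv2.imwrite("pics/f.png",cv2.resize(a,None,fx=1.5,fy=1.5))
E
```

```text
clock: 11.25
tcp_pos: [524.5, 144.7, 205.1]
tool_rot: [0.325, 3.124, -0.0]
ft_force: [2.0, -4.1, -8.0]
width: 0.125
grasp_force: 29.1
clock: 11.67
tcp_pos: [519.1, 119.0, 240.1]
tool_rot: [0.327, 3.123, 0.002]
ft_force: [2.5, 1.1, -3.6]
width: 0.127
grasp_force: 29.5
clock: 12.08
tcp_pos: [512.8, 89.0, 269.9]
tool_rot: [0.327, 3.122, 0.006]
ft_force: [1.3, 6.7, 3.0]
width: 0.125
grasp_force: 29.7
clock: 12.92
tcp_pos: [513.0, 90.4, 268.7]
tool_rot: [0.325, 3.123, 0.007]
ft_force: [1.8, 6.5, 2.4]
width: 0.122
grasp_force: 29.8
shift [  0.   92.  154.1] turn(tool z) -0.1 toolx [-0.979  0.206 -0.002] tooly [0.206 0.979 0.005] toolz [ 0.003  0.004 -1.   ] q6 -1.41 t 12.92
[[{'xyz': [468.8, -171.4, 31.9], 'confidence': 0.74}], [], [{'xyz': [453.5, -147.4, 21.4], 'confidence': 0.69}]]
```

View pics/f.png

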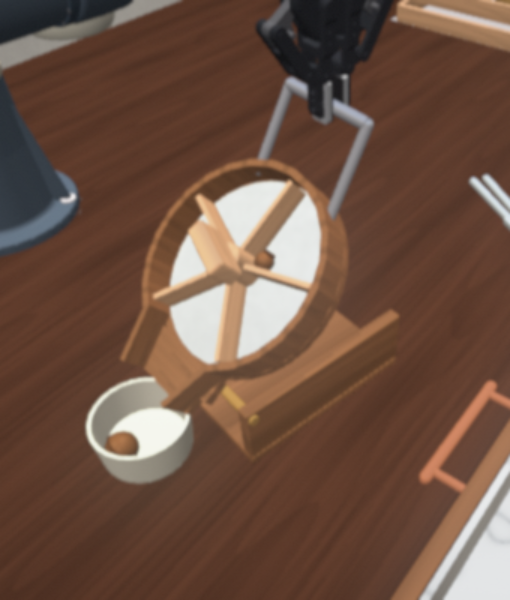

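The walnut lies in the ramekin (122,445) and the hazelnut rests by the hub (264,260). Lower along the reverse arc.

```bash

python3 -m creep '[{"tx":0,"ty":0.0084,"tz":0.0069,"turn":0},{"tx":0,"ty":0.0081,"tz":0.0072,"turn":0},{"tx":0,"ty":0.0079,"tz":0.0076,"turn":0},{"tx":0,"ty":0.0075,"tz":0.0079,"turn":0},{"tx":0,"ty":0.0071,"tz":0.0081,"turn":0}]'
python3 -m creep '[{"tx":0,"ty":0.0069,"tz":0.0084,"turn":0},{"tx":0,"ty":0.0065,"tz":0.0087,"turn":0},{"tx":0,"ty":0.0062,"tz":0.009,"turn":0},{"tx":0,"ty":0.0058,"tz":0.0092,"turn":0},{"tx":0,"ty":0.0054,"tz":0.0094,"turn":0}]'
python3 -m creep '[{"tx":0,"ty":0.005,"tz":0.0096,"turn":0},{"tx":0,"ty":0.0047,"tz":0.0098,"turn":0},{"tx":0,"ty":0.0043,"tz":0.01,"turn":0},{"tx":0,"ty":0.0038,"tz":0.0102,"turn":0},{"tx":0,"ty":0.0035,"tz":0.0103,"turn":0}]'
python3 -m creep '[{"tx":0,"ty":0.0015,"tz":0.005,"turn":0},{"tx":0,"ty":0.0015,"tz":0.0055,"turn":0},{"tx":0,"ty":0.0013,"tz":0.005,"turn":0},{"tx":0,"ty":0.0013,"tz":0.0045,"turn":0},{"tx":0,"ty":0,"tz":0,"turn":0}]'
python3 -m creep '[{"tx":0,"ty":0,"tz":0,"turn":0},{"tx":0,"ty":0,"tz":0,"turn":0},{"tx":0,"ty":0,"tz":0,"turn":0},{"tx":0,"ty":0,"tz":0,"turn":0}]'
python3 -c "
from h import *
go(532.4,181.1,115,-.206+np.pi/2)"
```

```text
clock: 13.53
tcp_pos: [521.0, 127.7, 229.7]
tool_rot: [0.324, 3.123, 0.001]
ft_force: [3.0, 4.5, 0.5]
width: 0.128
grasp_force: 30.0
clock: 13.95
tcp_pos: [527.1, 156.6, 184.1]
tool_rot: [0.325, 3.124, -0.001]
ft_force: [2.8, 1.8, -1.6]
width: 0.126
grasp_force: 30.5
clock: 14.37
tcp_pos: [531.4, 176.9, 134.1]
tool_rot: [0.325, 3.125, -0.002]
ft_force: [4.0, -3.3, -3.7]
width: 0.122
grasp_force: 29.8
clock: 14.78
tcp_pos: [532.2, 181.2, 117.7]
tool_rot: [0.324, 3.125, -0.005]
ft_force: [-1.4, -6.9, 13.8]
width: 0.125
grasp_force: 31.5
clock: 15.12
tcp_pos: [532.2, 181.2, 117.7]
tool_rot: [0.324, 3.124, -0.004]
ft_force: [-1.0, -5.7, 14.0]
width: 0.118
grasp_force: 31.4
shift [-0.2 -0.   2.7] turn(tool z) -0.1 toolx [-0.979  0.205 -0.001] tooly [ 0.205  0.979 -0.002] toolz [ 0.    -0.003 -1.   ] q6 -1.23 t 15.12
```

Seated: 14 N of reaction from the stand, with the 2.7 mm being slip of the bar in the pads. Let go and rise.

```bash

python3 -m creep '[{"tx":0,"ty":0,"tz":0,"turn":0},{"tx":0,"ty":0,"tz":0,"turn":0},{"tx":0,"ty":0,"tz":0,"turn":0},{"tx":0,"ty":0,"tz":0,"turn":0},{"tx":0,"ty":0,"tz":0,"turn":0}]' 0.045
python3 -m creep '[{"tx":0,"ty":0,"tz":-0.01,"turn":0},{"tx":0,"ty":0,"tz":-0.02,"turn":0},{"tx":0,"ty":0,"tz":-0.03,"turn":0},{"tx":0,"ty":0,"tz":-0.03,"turn":0},{"tx":0,"ty":0,"tz":-0.02,"turn":0}]'
python3 -m creep '[{"tx":0,"ty":0.03,"tz":0,"turn":0},{"tx":0,"ty":0.03,"tz":0,"turn":0},{"tx":0,"ty":0.03,"tz":0,"turn":0},{"tx":0,"ty":0,"tz":0,"turn":0},{"tx":0,"ty":0,"tz":0,"turn":0}]'
python3 - <<'E'
from h import *
import cv2
a=eyes.grab_frame("scene")[60:320,100:440,::-1];b=eyes.grab_frame("top")[140:290,150:490,::-1]
cv2.imwrite("pics/g.png",cv2.resize(np.vstack([a,b]),None,fx=1.4,fy=1.4))
E
```

```text
clock: 15.53
tcp_pos: [531.4, 183.0, 114.8]
tool_rot: [-0.325, -3.123, 0.0]
ft_force: [0.4, -0.1, 0.9]
width: 0.529
grasp_force: 0.0
clock: 15.95
tcp_pos: [533.1, 183.1, 228.4]
tool_rot: [0.325, 3.122, 0.001]
ft_force: [0.2, 0.4, -0.1]
width: 0.527
grasp_force: 0.0
clock: 16.37
tcp_pos: [550.6, 272.2, 225.6]
tool_rot: [0.321, 3.125, -0.0]
ft_force: [-0.2, -0.7, 0.2]
width: 0.53
grasp_force: 0.0
```

View pics/g.png

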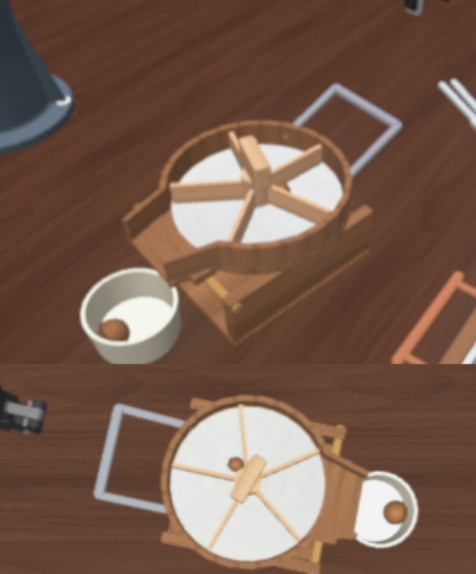

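The walnut is in the ramekin (top view (395,512)) and the hazelnut is still in the wheel (236,464). The tray is level and the gripper is clear.

```bash
python3 -c "
from station import job_done
print(job_done())"
```

```text
the job is handed in; nothing more can be done
None
```

The walnut is in the ramekin, the hazelnut is still in the carousel, and the tray is back down level with the handle released. I handed the job in at about 16.5 s.

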